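# Return a spent cartridge through the flap of the return box

### The arm

A 6-joint arm with a two-finger parallel gripper is mounted at the origin on the work surface. World frame = base frame: x ahead of the robot, y to its left, z up, the work surface at z = 0. Lengths are in m, angles in rad, forces in N, time in s.
With the tool pointing down it reaches from about 0.275 to 0.875 m from the base axis. Payload 12.5 kg.
Tool frame: the origin (TCP) lies at the very end of the fingers, on their centre line; the grasp point (between the pads) lies 19 mm behind it; z points along the fingers, y is the line along which they close (so a half turn about z gives the same grasp; the last joint's range is limited). The gripper opens to 85 mm and grips with 20 to 120 N. Pads are 22 mm wide; open, the fingers measure 114 mm over their backs; the gripper's body (76 mm by 85 mm) begins 54 mm behind the grasp point. The pads swing forward as they close: fully open they stand 13 mm farther back than shut.
Start: joints at [1.072, 0.351, 1.652, -0, 1.139, -0.085], TCP at [0.221, 0.504, 0.231] pointing down, gripper open.
Joint ranges: [-2.75, 2.75], [-0.79, 2.1], [0.01, 2.65], [-1.57, 4.71], [0.07, 3.14], [-2.87, 2.87]. Speed limits (rad/s): [2.22, 2.22, 2.79, 3.14, 3.14, 3.14].

### API

Orientations are given as a unit quaternion [w, x, y, z].
In Python, from workcell import robot gives the robot as it stands.
- The arm moves only by the tool carry_out, never from a script. Its argument "targets" is a list of rows, each an object with "hand": the opening, from 0 (shut) to 1 (fully open); "delta_pos": the shift along the tool's x, y, z in mm, a list of three; "dr": the turn, a rotation vector about the tool's x, y, z in degrees, a list of three. A call has exactly 5 rows; each row is the pose to reach, as a shift and turn from the pose commanded when the call began, along the tool's axes at that moment; what a row does not reach only later rows make up. A row lasts 1/8 s, in which the tool goes at most 62.5 mm and 10.7 degrees, less where a joint would pass 70% of its speed; a pose out of reach is approached as far as the arm can. A call with a gripper value outside its range is refused whole. The fingers move at their own pace and stop on an object; the grip force is fixed at half the most. Time passes only in rows, so rows that repeat a pose let the fingers close, or fill a call up. It gives the time, the measured TCP pose, the force, the opening and the grip force at its end, in the units of the state.
- robot.state(): the state, without advancing time (a new reading comes with each control period).
- robot.camera(name): name is "side" or "top"; returns a dict with "image" (480x640x3 uint8, red, green, blue), "depth" (480x640 float32, m along the optical axis (not along the pixel's ray), 0 where there is no reading), "fx", "fy", "cx", "cy" (pixels), "rvec" (rotation vector, rad) and "tvec" (3), from world to camera coordinates, as OpenCV has them. Camera axes: x right, y down, z forward; pixel columns grow to the right and rows downward; lengths in m; the calibration is good to about 2 mm. A picture is of the moment at which its call begins.
- robot.sign_off(): hands the job in; it is judged then, once.
The state is a dict: "time": time; "joint_pos": joint angles; "joint_vel": joint speeds; "effort": joint torques, N m; "tool_pos": TCP position; "tcp_rot": TCP orientation; "ft_force": force on the tool from outside, world axes, zero at the start; "moment": the same for the moment, N m; "opening": opening from 0.0 (shut) to 1.0 (fully open); "grip_force": force on a finger pad.
Only numpy, scipy, OpenCV 4.12 (cv2) and the standard library are available. Lean on these libraries where they do the work, as an engineer would, in place of code of your own. Each camera call takes 0.05 s, during which the arm holds its last target. There are 200 camera calls.

### The job

The cartridge with the red ends is spent. Without picking it up, push it along the shelf of the white return box until it lies in front of the metal flap, then push it end-on through the flap until it slides down the chute into the bin, and draw back so that the flap falls shut behind it. Leave the blue-ended cartridge where it lies on the shelf, and do not disturb the other things on the bench.

Things in the scene. Friction and masses are not known exactly. Their poses are not given: they have to be found in the camera images.
- return_box: White sheet-steel return box, fixed. Origin at bench level under the flap; x points level through the flap into the box, y left, z up. Flat rimless steel shelf in front, 75 mm above the bench: x -195 to 0, y -140 to 140 mm. Upright front frame x -11 to 21 mm, y -140 to 140 mm, 74 mm high above the shelf. Behind it the box is 160 mm wide, closed by a flat clear cover with its top at z 153 mm.
- opening (a point): Middle of the sill of the opening in the front frame, in the shelf's plane under the flap; axes as the box. The opening is 93 mm wide (y) and 60 mm high above the shelf; over it runs a lintel 14 mm high.
- chute_edge (a point): Edge inside the box, 20 mm past the opening, where the level floor (same height as the shelf) ends and a slippery steel chute drops at 42 degrees to the bin floor, 8 mm above the bench, about 95 to 294 mm past the opening. A cartridge tips over and slides down by itself once its middle is 10 to 20 mm past this edge, when its tail is about at the front frame.
- flap (a joint): Plain aluminium gravity flap, 86 mm wide, 56 mm high, 35 g, hanging just inside the opening from a level hinge at x = 2 mm, 139 mm above the bench. 0 rad hanging shut, grows to 1.45 rad as its lower edge is pushed into the box; light (well under 1 N), falls shut by its own weight unless something is under it.
- flap_edge (a point): Middle of the flap's lower edge (6 mm above the shelf when shut).
- spent_center (a point): Centre of the spent cartridge: a loose block 110 mm long (its x axis), 46 mm wide (y), 24 mm high (z), about 240 g, grey with bright red end caps, lying flat on the shelf to the left or to the right of the flap, roughly end-on to the front frame.
- fresh_center (a point): Centre of the good cartridge, the same block with blue end caps, lying on the other side of the shelf. It stays there.
- vial_rack: Loose blue rack 120 x 75 mm with small vials, 43 mm high. Origin under its centre.
- beaker: Loose glass beaker, 68 mm across, 95 mm high. Origin under its centre.
- wash_bottle: Loose white bottle with blue cap, 68 mm across, 170 mm high. Origin under its centre.
- tip_box: Loose orange box 120 x 85 x 60 mm. Origin under its centre.
- notebook: Notebook 210 x 150 x 12 mm lying on the bench. Origin under its centre.
- pen: Green pen 136 mm long, lying on the bench. Origin under its middle.
- wrench: Small steel wrench, 140 mm long, lying on the bench along its x axis.
Mind the look-alikes: they are no part of the job. What is shaped like the part that bears spent_center but green or pink is not meant.

How it is judged:
On the way, in this order (a step that is already met when the one before it is completed fails the run):
1. the spent cartridge is end-on in the opening, with the flap pushed open (value of joint flap above 0.5 rad and x of spent_center in the frame of return_box above -0.045 m and z of spent_center in the frame of return_box below 0.1 m), for 0.1 s.
2. it has slid down the chute into the bin (x of spent_center in the frame of return_box above 0.1 m and z of spent_center in the frame of return_box below 0.065 m), for 0.2 s.
At the end, for the whole second after the job is handed in: The red-ended cartridge is inside the return box in the bin (centre over 100 mm past the flap, under 65 mm above the bench), the flap hangs shut (within 0.06 rad), and the blue-ended cartridge is within 15 mm of where it lay (all of step 2 and x of spent_center in the frame of return_box below 0.3 m and y of spent_center in the frame of return_box between -0.075 and 0.075 m and value of joint flap below 0.06 rad and distance of fresh_center from where it was at the start of the episode below 0.015 m); the robot touches nothing.
It fails at once if the spent cartridge was lifted (its centre rose more than 15 mm) (z of spent_center in the frame of return_box above 0.102 m).
It fails at once if the blue-ended cartridge was moved more than 15 mm (distance of fresh_center from where it was at the start of the episode above 0.015 m).
It fails at once if another thing on the bench was moved more than 20 mm (distance of any of vial_rack, beaker, wash_bottle, tip_box, notebook, pen, wrench from where it was at the start of the episode above 0.02 m).
It also fails if it takes over 48 s, if anything falls off the work surface, if the arm or the gripper's body presses on something with over 40 N, if the wrist force passes 120 N, or if a joint passes its speed limit or range.

## Working session

There is one attempt and no reset: what is moved stays moved. The work goes in short steps, Python scripts to look and compute and a tool call to move; the robot and the scene stay as the last step left them, time stands still between calls to the robot, and variables do not carry over. Pictures are saved under pics/ and viewed, at most 10 in all, crops included, and the job is handed in when it is done.

Besides the shell and the picture viewer there is one more tool, called as name(argument=value, ...), one argument or row to a line, values as JSON. carry_out: Moves the arm, as the interface text tells. Its arguments: {"type":"object","properties":{"targets":{"type":"array","items":{"type":"object","properties":{"hand":{"type":"number"},"delta_pos":{"type":"array","items":{"type":"number"}},"dr":{"type":"array","items":{"type":"number"}}}}}},"required":["targets"]}

```bash
mkdir -p pics
cat > h.py <<'E'
import numpy as np, cv2
from workcell import robot
def cam(n,save=None):
    c=robot.camera(n)
    if save: cv2.imwrite('pics/'+save,c['image'][:,:,::-1])
    R,_=cv2.Rodrigues(np.array(c['rvec'],float)); t=np.array(c['tvec'],float).ravel()
    v,u=np.mgrid[:480,:640]; d=c['depth']
    P=np.stack([(u-c['cx'])/c['fx']*d,(v-c['cy'])/c['fy']*d,d],-1)
    W=(P-t)@R
    W[d==0]=np.nan
    return c['image'],W
E
python3 - <<'E'
from h import *
for n in('top','side'):
    im,W=cam(n,n+'0.png'); np.savez(n+'0.npz',im=im,W=W)
s=robot.state();print({k:np.round(s[k],3) for k in s})
E
```

```text
{'time': np.float64(0.1), 'joint_pos': array([ 1.072,  0.351,  1.652, -0.   ,  1.139, -0.085]), 'joint_vel': array([ 0.   , -0.001, -0.003, -0.002, -0.   , -0.   ]), 'effort': array([ 2.0000e-03, -5.0682e+01, -2.9188e+01, -0.0000e+00,  3.0000e-03,
       -0.0000e+00]), 'tool_pos': array([0.221, 0.503, 0.231]), 'tcp_rot': array([-0.   ,  0.205,  0.979, -0.   ]), 'ft_force': array([-0.993, -0.302,  0.446]), 'moment': array([0.04 , 0.028, 0.023]), 'grip_force': np.float64(0.0), 'opening': np.float64(0.996)}
```

View pics/top0.png

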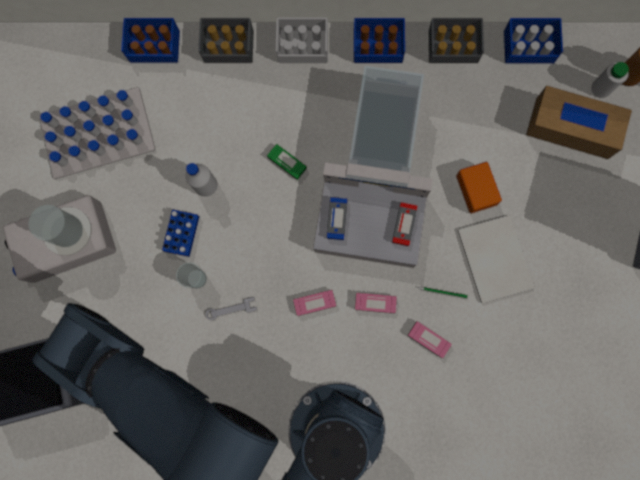

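View pics/side0.png

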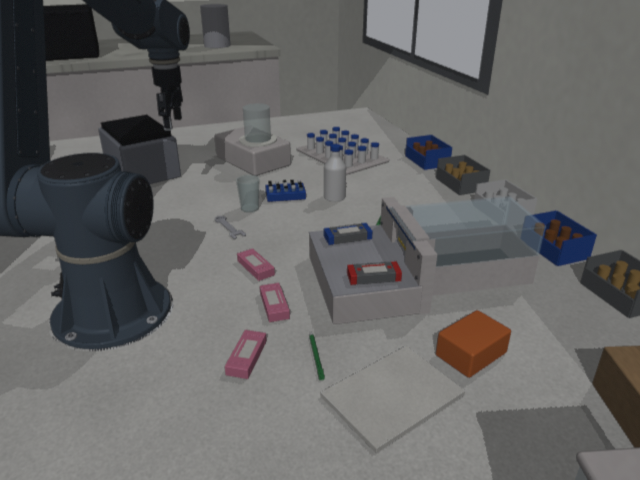

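Top view: the red-ended cartridge is at (404,224), on the shelf right of the flap, and the blue-ended one at (337,217). Look-alikes are pink at (315,302), (376,302) and (429,340), and green at (287,160). By the description I choose (404,224), and check it with a crop.

Run:
```python
from h import *
D=np.load('top0.npz');im=D['im'];W=D['W']
cv2.imwrite('pics/crop.png',cv2.resize(im[150:280,300:450,::-1],(750,650)[:2] if 0 else (690,598),interpolation=cv2.INTER_CUBIC))
v,u=np.mgrid[:480,:640]
reg=(v>150)&(v<280)&(u>300)&(u<450)
def rect(m,n):
    p=W[m]; r=cv2.minAreaRect(p[:,:2].astype(np.float32)); print(n,m.sum(),r,'z',np.median(p[:,2])); return cv2.boxPoints(r)
z=W[...,2]
print(rect(reg&(abs(z-.075)<.006),'shelf'))
print(rect(reg&(abs(z-.149)<.006)&(v<195),'frame'))
top=reg&(abs(z-.099)<.005)&(v>195)
n,l=cv2.connectedComponents(top.astype(np.uint8))
for i in range(1,n):
    if (l==i).sum()>60: print(rect(l==i,'cart'))
h=cv2.cvtColor(im,cv2.COLOR_RGB2HSV)
red=reg&((h[...,0]<6)|(h[...,0]>174))&(h[...,1]>150)&(z>.09)
blu=reg&(abs(h[...,0]-113)<10)&(h[...,1]>150)&(z>.09)
for m in(red,blu):
    n,l,s,c=cv2.connectedComponentsWithStats(m.astype(np.uint8))
    for i in range(1,n):
        if s[i,4]>20: print(s[i,4],c[i],W[l==i].mean(0))
```

```text
shelf 5215 ((0.5504935383796692, -0.085273876786232), (0.27928614616394043, 0.20132194459438324), 81.484619140625) z 0.07534590810623358
[[ 0.43026462 -0.20847218]
 [ 0.62936723 -0.2382829 ]
 [ 0.6707225   0.03792442]
 [ 0.47161984  0.06773515]]
frame 1922 ((0.6804344654083252, -0.10464780032634735), (0.2799224555492401, 0.09984374046325684), 81.85590362548828) z 0.1511647615161343
[[ 0.6111887  -0.23612541]
 [ 0.7100255  -0.2502696 ]
 [ 0.7496802   0.02682981]
 [ 0.65084344  0.04097399]]
cart 606 ((0.5509365200996399, 0.004067830741405487), (0.0457356758415699, 0.11017010360956192), 85.36663818359375) z 0.09914577296127422
[[ 0.49418426 -0.01427554]
 [ 0.6039943  -0.02317501]
 [ 0.6076888   0.0224112 ]
 [ 0.49787873  0.03131067]]
cart 611 ((0.5375909805297852, -0.1745384782552719), (0.04614533111453056, 0.11045867949724197), 77.61741638183594) z 0.09917356608434924
[[ 0.47869876 -0.18523112]
 [ 0.5865879  -0.2089177 ]
 [ 0.59648323 -0.16384584]
 [ 0.48859406 -0.14015925]]
68 [408.17647059 205.76470588] [ 0.58509459 -0.18483404  0.10038937]
86 [400.69767442 240.86046512] [ 0.49118278 -0.16452208  0.09970576]
```

View pics/crop.png

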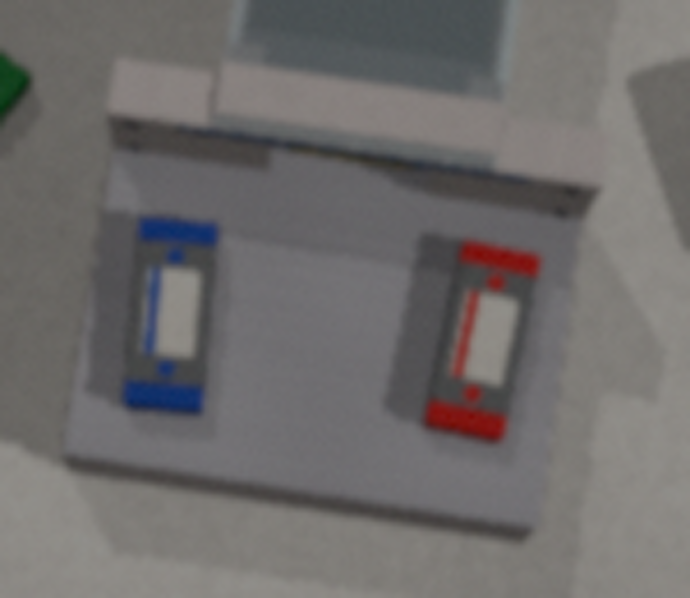

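The crop confirms it: grey block with red end caps at crop (485,340), right of the flap. Blue is at (170,315), clear of the push. Now a helper to turn box-frame targets into tool moves.

```bash
cat >> h.py <<'E'
from scipy.spatial.transform import Rotation as Ro
O=np.array([.643,-.099,0]); B=Ro.from_euler('z',-8.3,degrees=True)
def tgt(x,y,z,a):  # box mm; a = angle of tool y in box frame, deg
    s=robot.state(); q=np.array(s['tcp_rot']); R=Ro.from_quat(q[[1,2,3,0]])
    p=O+B.apply(np.array([x,y,z])/1e3)
    yt=B.apply([np.cos(np.radians(a)),np.sin(np.radians(a)),0]); zt=np.array([0,0,-1.]); xt=np.cross(yt,zt)
    T=Ro.from_matrix(np.stack([xt,yt,zt],1))
    cur=B.inv().apply(np.array(s['tool_pos'])-O)*1e3
    print('t',round(s['time'],2),'box now',cur.round(1),'delta',R.inv().apply(p-s['tool_pos']).round(4)*1e3,'dr',(R.inv()*T).as_rotvec(degrees=True).round(1),'F',np.round(s['ft_force'],1),'op',round(s['opening'],2))
E
python3 -c "
from h import *
tgt(-93,-147,200,0)"
```

```text
t 0.1 box now [-504.6  535.1  230.8] delta [-578.  -548.2   31.3] dr [-0.1  0.  74.6] F [-1.  -0.3  0.4] op 1.0
```

carry_out(
  targets=[
    {"hand": 0.5, "delta_pos": [-44, -42, 0], "dr": [0, 0, 8]},
    {"hand": 0.5, "delta_pos": [-88, -84, 0], "dr": [0, 0, 16]},
    {"hand": 0.5, "delta_pos": [-130, -124, 0], "dr": [0, 0, 24]},
    {"hand": 0.5, "delta_pos": [-173, -164, 0], "dr": [0, 0, 32]},
    {"hand": 0.5, "delta_pos": [-215, -205, 0], "dr": [0, 0, 40]},
  ],
)

```text
time: 0.72
tool_pos: [0.3359, 0.2277, 0.2313]
tcp_rot: [0.0, 0.53, 0.848, 0.0]
ft_force: [1.3, 1.2, -1.0]
opening: 0.501
grip_force: 0.0
```

```bash
python3 -c "
from h import *
tgt(-93,-147,200,0)"
```

```text
t 0.72 box now [-351.1  278.9  231.3] delta [-497.3  -27.2   31.3] dr [ 0.  -0.  34.3] F [ 1.3  1.2 -1. ] op 0.5
```

carry_out(
  targets=[
    {"hand": 0.5, "delta_pos": [-60, -3, 0], "dr": [0, 0, 7]},
    {"hand": 0.5, "delta_pos": [-120, -6, 0], "dr": [0, 0, 14]},
    {"hand": 0.5, "delta_pos": [-180, -10, 0], "dr": [0, 0, 21]},
    {"hand": 0.5, "delta_pos": [-240, -13, 0], "dr": [0, 0, 28]},
    {"hand": 0.5, "delta_pos": [-300, -16, 0], "dr": [0, 0, 34.3]},
  ],
)

```text
time: 1.35
tool_pos: [0.4544, -0.0487, 0.2313]
tcp_rot: [-0.0, 0.756, 0.654, 0.0]
ft_force: [0.9, 1.4, 1.4]
opening: 0.502
grip_force: 0.0
```

```bash
python3 -c "
from h import *
tgt(-93,-147,150,0)"
```

```text
t 1.35 box now [-193.9   22.6  231.3] delta [-169.7  100.7   81.3] dr [ 0.  -0.   0.1] F [0.9 1.4 1.4] op 0.5
```

carry_out(
  targets=[
    {"hand": 0.5, "delta_pos": [-45, 27, 0], "dr": [0, 0, 0]},
    {"hand": 0.5, "delta_pos": [-90, 54, 0], "dr": [0, 0, 0]},
    {"hand": 0.5, "delta_pos": [-135, 81, 20], "dr": [0, 0, 0]},
    {"hand": 0.5, "delta_pos": [-172, 101, 50], "dr": [0, 0, 0]},
    {"hand": 0.5, "delta_pos": [-172, 101, 90], "dr": [0, 0, 0]},
  ],
)

```text
time: 1.98
tool_pos: [0.5308, -0.2336, 0.1403]
tcp_rot: [0.001, 0.756, 0.655, 0.0]
ft_force: [0.1, 0.5, 0.1]
opening: 0.5
grip_force: 0.0
```

```bash
python3 -c "
from h import *
tgt(-93,-147,84,0)
cam('side','s1.png')"
```

```text
t 1.98 box now [ -91.6 -149.4  140.3] delta [ 2.5 -1.5 56.3] dr [0.1 0.  0.2] F [0.1 0.5 0.1] op 0.5
```

View pics/s1.png

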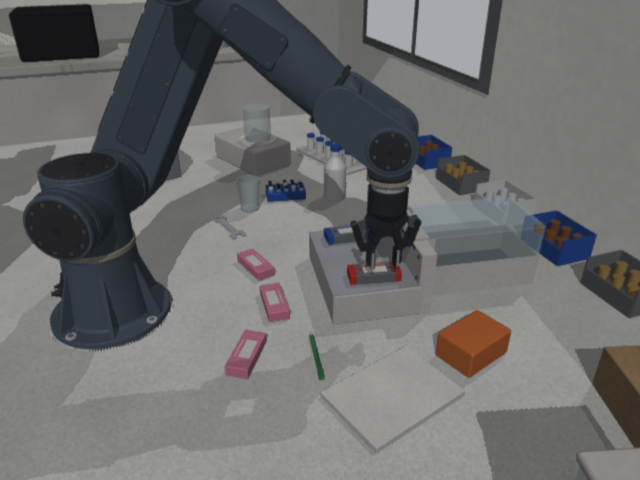

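The side view shows the fingers over the right shelf edge at (385,258), beside the red cartridge at (375,272), with clearance to the frame. Descending.

carry_out(
  targets=[
    {"hand": 0.5, "delta_pos": [0, -2, 20], "dr": [0, 0, 0]},
    {"hand": 0.5, "delta_pos": [0, -2, 40], "dr": [0, 0, 0]},
    {"hand": 0.5, "delta_pos": [0, -2, 56], "dr": [0, 0, 0]},
    {"hand": 0.5, "delta_pos": [0, -2, 56], "dr": [0, 0, 0]},
    {"hand": 0.5, "delta_pos": [4, -2, 56], "dr": [0, 0, 0]},
  ],
)

```text
time: 2.65
tool_pos: [0.5291, -0.2269, 0.0861]
tcp_rot: [0.0, 0.755, 0.656, 0.0]
ft_force: [-0.5, 0.1, 0.1]
opening: 0.5
grip_force: 0.0
```

```bash
python3 -c "
from h import *
tgt(-93,-36,84,0)"
```

```text
t 2.65 box now [ -94.2 -143.    86.1] delta [107.    1.8   2. ] dr [0.1 0.  0.3] F [-0.5  0.1  0.1] op 0.5
```

carry_out(
  targets=[
    {"hand": 0.5, "delta_pos": [8, 0, 1], "dr": [0, 0, 0]},
    {"hand": 0.5, "delta_pos": [16, 0, 1], "dr": [0, 0, 0]},
    {"hand": 0.5, "delta_pos": [24, 0, 1], "dr": [0, 0, 0]},
    {"hand": 0.5, "delta_pos": [32, 0, 1], "dr": [0, 0, 0]},
    {"hand": 0.5, "delta_pos": [40, 0, 1], "dr": [0, 0, 0]},
  ],
)

```text
time: 3.28
tool_pos: [0.5345, -0.1868, 0.0845]
tcp_rot: [0.0, 0.755, 0.656, 0.0]
ft_force: [-0.6, -1.7, 1.7]
opening: 0.5
grip_force: 1.0
```

carry_out(
  targets=[
    {"hand": 0.5, "delta_pos": [9, 0, 0], "dr": [0, 0, 0]},
    {"hand": 0.5, "delta_pos": [18, 0, 0], "dr": [0, 0, 0]},
    {"hand": 0.5, "delta_pos": [27, 0, 0], "dr": [0, 0, 0]},
    {"hand": 0.5, "delta_pos": [36, 0, 0], "dr": [0, 0, 0]},
    {"hand": 0.5, "delta_pos": [44, 0, 0], "dr": [0, 0, 0]},
  ],
)

```text
time: 3.9
tool_pos: [0.5405, -0.143, 0.0843]
tcp_rot: [-0.0, 0.755, 0.656, -0.0]
ft_force: [-0.1, -2.8, 1.6]
opening: 0.501
grip_force: 1.1
```

```bash
cat >> h.py <<'E'
def red(im,W):
    h=cv2.cvtColor(im,cv2.COLOR_RGB2HSV)
    w=B.inv().apply((W-O).reshape(-1,3)).reshape(W.shape)*1e3
    m=(abs(w[...,0]+85)<110)&(abs(w[...,1])<145)
    t=m&(abs(w[...,2]-99)<5)
    n,l,s,c=cv2.connectedComponentsWithStats(t.astype(np.uint8))
    for i in range(1,n):
        if s[i,4]>150: print('top',s[i,4],cv2.minAreaRect(w[l==i][:,:2].astype(np.float32)))
    r=m&((h[...,0]<6)|(h[...,0]>174))&(h[...,1]>150)&(w[...,2]>85)
    n,l,s,c=cv2.connectedComponentsWithStats(r.astype(np.uint8))
    for i in range(1,n):
        if s[i,4]>15: print('red',s[i,4],c[i].round(),w[l==i].mean(0).round(1),w[l==i].min(0).round(),w[l==i].max(0).round())
E
python3 -c "
from h import *
tgt(-93,-34,84,0)
for n in('top','side'): print(n);red(*cam(n,n+'2.png'))"
```

```text
t 3.9 box now [-95.1 -58.3  84.3] delta [24.3  2.2  0.3] dr [-0.  -0.   0.3] F [-0.1 -2.8  1.6] op 0.5
top
top 601 ((-105.65505981445312, 88.64212036132812), (110.88380432128906, 45.99720764160156), 3.746875524520874)
side
top 273 ((-70.94815826416016, -33.84527587890625), (67.0320053100586, 68.99930572509766), 61.07780838012695)
red 49 [387. 255.] [-43.5 -42.4  95.1] [-49. -50.  86.] [-38. -23. 101.]
red 99 [344. 258.] [-141.5  -35.7   95.8] [-147.  -52.   85.] [-134.  -10.  102.]
```

View pics/side2.png

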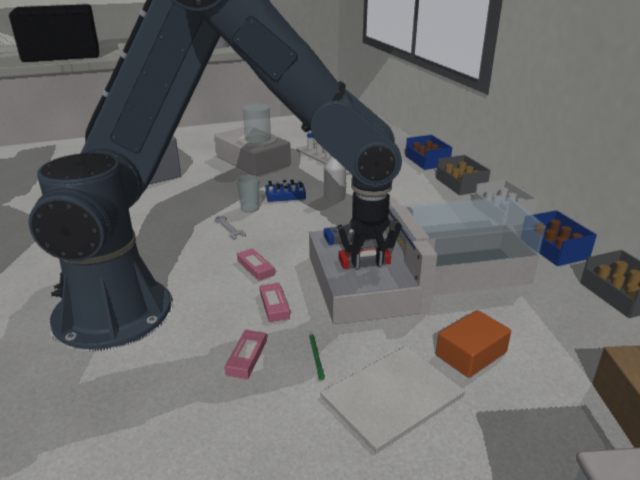

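The side view shows the cartridge aligned with its red ends at (344,258) and (387,255), about 28 mm right of the centreline. Finishing the side push, then backing off.

carry_out(
  targets=[
    {"hand": 0.5, "delta_pos": [7, 0, 0], "dr": [0, 0, 0]},
    {"hand": 0.5, "delta_pos": [14, 0, 0], "dr": [0, 0, 0]},
    {"hand": 0.5, "delta_pos": [21, 0, 0], "dr": [0, 0, 0]},
    {"hand": 0.5, "delta_pos": [28, 0, 0], "dr": [0, 0, 0]},
    {"hand": 0.5, "delta_pos": [28, 0, 0], "dr": [0, 0, 0]},
  ],
)

```text
time: 4.62
tool_pos: [0.5444, -0.1153, 0.0843]
tcp_rot: [-0.0, 0.755, 0.656, 0.0]
ft_force: [0.0, -0.6, -0.1]
opening: 0.501
grip_force: 0.0
```

carry_out(
  targets=[
    {"hand": 0.5, "delta_pos": [-25, 0, 0], "dr": [0, 0, 0]},
    {"hand": 0.5, "delta_pos": [-50, 0, -40], "dr": [0, 0, 0]},
    {"hand": 0.5, "delta_pos": [-60, -40, -90], "dr": [0, 0, 0]},
    {"hand": 0.5, "delta_pos": [-60, -90, -100], "dr": [0, 0, 0]},
    {"hand": 0.5, "delta_pos": [-60, -140, -100], "dr": [0, 0, 0]},
  ],
)

```text
time: 5.25
tool_pos: [0.3963, -0.1559, 0.1853]
tcp_rot: [0.001, 0.755, 0.656, 0.0]
ft_force: [0.5, -0.5, -0.3]
opening: 0.498
grip_force: 0.0
```

```bash
python3 -c "
from h import *
tgt(-180,0,180,90)
for n in('top','side'): print(n);red(*cam(n,n+'3.png'))"
```

```text
t 5.25 box now [-236.   -91.9  185.3] delta [91.6 56.4  5.4] dr [  0.1   0.1 -89.7] F [ 0.5 -0.5 -0.3] op 0.5
top
top 595 ((-105.74693298339844, 88.63362121582031), (110.61892700195312, 45.96372985839844), 3.694227457046509)
top 574 ((-95.8759765625, 3.5952606201171875), (110.75686645507812, 45.82969665527344), 0.3640558123588562)
red 65 [371. 201.] [-46.1   4.2  98.2] [-52. -16.  89.] [-40.  24. 107.]
red 84 [366. 237.] [-143.3    3.    99.2] [-150.  -17.   90.] [-136.   23.  110.]
side
top 492 ((-102.05311584472656, 87.0673828125), (110.41288757324219, 51.02722930908203), 3.6352388858795166)
top 591 ((-92.40385437011719, 1.5601005554199219), (110.44591522216797, 53.92103958129883), 1.0674437284469604)
red 67 [382. 247.] [-44.5  -8.3  96.4] [-51. -25.  85.] [-38.  19. 102.]
red 99 [341. 252.] [-141.6   -7.7   95.9] [-147.  -26.   85.] [-134.   21.  102.]
```

The cartridge is centred: y about 3 mm, yaw under 1°, tail at x about -151. Now I rotate and go behind it.

carry_out(
  targets=[
    {"hand": 0.2, "delta_pos": [20, 8, 0], "dr": [0, 0, -10]},
    {"hand": 0.2, "delta_pos": [40, 16, 0], "dr": [0, 0, -20]},
    {"hand": 0.2, "delta_pos": [60, 24, 0], "dr": [0, 0, -30]},
    {"hand": 0.2, "delta_pos": [80, 32, 0], "dr": [0, 0, -40]},
    {"hand": 0.2, "delta_pos": [94, 40, 0], "dr": [0, 0, -50]},
  ],
)

```text
time: 5.98
tool_pos: [0.4509, -0.0675, 0.1844]
tcp_rot: [0.0, 0.404, 0.915, 0.0]
ft_force: [0.1, 0.3, -0.1]
opening: 0.198
grip_force: 0.0
```

```bash
python3 -c "
from h import *
tgt(-185,3,180,90)"
```

```text
t 5.97 box now [-194.6    3.4  184.4] delta [-7.7  5.8  4.4] dr [  0.    0.  -39.4] F [ 0.1  0.3 -0.1] op 0.2
```

carry_out(
  targets=[
    {"hand": 0.2, "delta_pos": [-2, 1, 15], "dr": [0, 0, -10]},
    {"hand": 0.2, "delta_pos": [-2, 1, 30], "dr": [0, 0, -20]},
    {"hand": 0.2, "delta_pos": [-2, 1, 45], "dr": [0, 0, -30]},
    {"hand": 0.2, "delta_pos": [-2, 1, 70], "dr": [0, 0, -39.4]},
    {"hand": 0.2, "delta_pos": [-2, 1, 85], "dr": [0, 0, -39.4]},
  ],
)

```text
time: 6.6
tool_pos: [0.4523, -0.0691, 0.0983]
tcp_rot: [-0.0, 0.076, 0.997, 0.0]
ft_force: [-0.1, -0.2, 0.2]
opening: 0.204
grip_force: 0.0
```

```bash
python3 -c "
from h import *
tgt(-185,2,86,90)"
```

```text
t 6.6 box now [-193.1    2.1   98.3] delta [-8.1 -0.  12.3] dr [ 0.  -0.  -0.4] F [-0.1 -0.2  0.2] op 0.2
```

carry_out(
  targets=[
    {"hand": 0.2, "delta_pos": [0, 0, 12], "dr": [0, 0, 0]},
    {"hand": 0.2, "delta_pos": [-10, 0, 12], "dr": [0, 0, 0]},
    {"hand": 0.2, "delta_pos": [-20, 0, 12], "dr": [0, 0, 0]},
    {"hand": 0.2, "delta_pos": [-32, 0, 12], "dr": [0, 0, 0]},
    {"hand": 0.2, "delta_pos": [-44, 0, 12], "dr": [0, 0, 0]},
  ],
)

```text
time: 7.22
tool_pos: [0.4965, -0.0758, 0.0876]
tcp_rot: [0.0, 0.075, 0.997, -0.0]
ft_force: [-2.8, -0.2, 1.9]
opening: 0.198
grip_force: 1.0
```

carry_out(
  targets=[
    {"hand": 0.2, "delta_pos": [-10, 0, 0], "dr": [0, 0, 0]},
    {"hand": 0.2, "delta_pos": [-20, 0, 0], "dr": [0, 0, 0]},
    {"hand": 0.2, "delta_pos": [-30, 0, 0], "dr": [0, 0, 0]},
    {"hand": 0.2, "delta_pos": [-40, 0, 0], "dr": [0, 0, 0]},
    {"hand": 0.2, "delta_pos": [-50, 0, 0], "dr": [0, 0, 0]},
  ],
)

```text
time: 7.85
tool_pos: [0.5456, -0.0832, 0.0873]
tcp_rot: [-0.0, 0.075, 0.997, 0.0]
ft_force: [-2.9, 0.7, 1.4]
opening: 0.2
grip_force: 1.2
```

```bash
python3 -c "
from h import *
tgt(-25,2,86,90)
for n in('top','side'): print(n);red(*cam(n,n+'4.png'))"
```

```text
t 7.85 box now [-98.6   1.5  87.3] delta [-73.6   0.9   1.3] dr [ 0.  -0.  -0.3] F [-2.9  0.7  1.4] op 0.2
top
top 362 ((-106.52172088623047, 97.35084533691406), (33.3625602722168, 112.06666564941406), 89.36341857910156)
side
top 296 ((-124.00948333740234, 84.98603820800781), (66.72832489013672, 52.46062469482422), 2.8441989421844482)
top 524 ((-45.791751861572266, 1.3934688568115234), (51.47191619873047, 125.49217987060547), 88.21997833251953)
red 52 [369. 251.] [-78.8 -14.4  95.1] [-86. -27.  85.] [-73.  14. 102.]
```

View pics/side4.png

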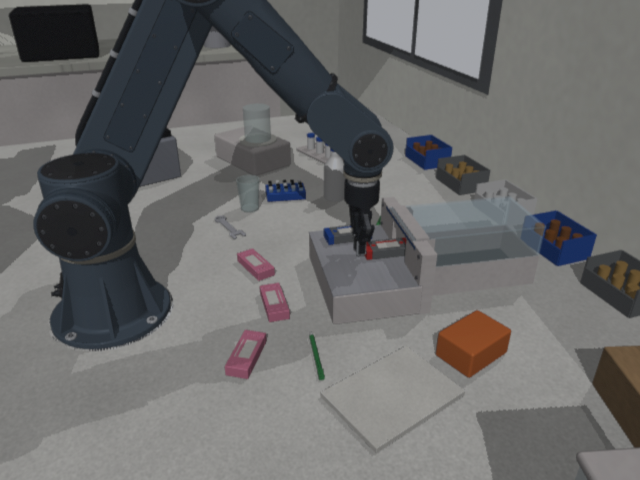

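The side view shows the cartridge half through the flap with its tail at (369,251), and straight. Pushing the rest.

carry_out(
  targets=[
    {"hand": 0.2, "delta_pos": [-9, 0, 0], "dr": [0, 0, 0]},
    {"hand": 0.2, "delta_pos": [-18, 0, 0], "dr": [0, 0, 0]},
    {"hand": 0.2, "delta_pos": [-27, 0, 0], "dr": [0, 0, 0]},
    {"hand": 0.2, "delta_pos": [-36, 0, 0], "dr": [0, 0, 0]},
    {"hand": 0.2, "delta_pos": [-45, 0, 0], "dr": [0, 0, 0]},
  ],
)

```text
time: 8.57
tool_pos: [0.5901, -0.09, 0.0873]
tcp_rot: [-0.0, 0.075, 0.997, 0.0]
ft_force: [-2.1, 0.4, -0.2]
opening: 0.199
grip_force: 0.7
```

carry_out(
  targets=[
    {"hand": 0.2, "delta_pos": [-9, 0, -1], "dr": [0, 0, 0]},
    {"hand": 0.2, "delta_pos": [-18, 0, -1], "dr": [0, 0, 0]},
    {"hand": 0.2, "delta_pos": [-27, 0, -1], "dr": [0, 0, 0]},
    {"hand": 0.2, "delta_pos": [-30, 0, -1], "dr": [0, 0, 0]},
    {"hand": 0.2, "delta_pos": [-30, 0, -1], "dr": [0, 0, 0]},
  ],
)

```text
time: 9.2
tool_pos: [0.6194, -0.0944, 0.0882]
tcp_rot: [0.0, 0.075, 0.997, -0.0]
ft_force: [0.2, -0.2, -0.7]
opening: 0.201
grip_force: 0.0
```

```bash
python3 -c "
from h import *
tgt(-25,2,86,90)
for n in('top','side'): print(n);red(*cam(n,n+'5.png'))
a=cv2.imread('pics/side5.png')[170:320,290:560];b=cv2.imread('pics/top5.png')[60:210,300:450]
cv2.imwrite('pics/c5.png',np.hstack([cv2.resize(a,(500,278)),cv2.resize(b,(278,278))]))"
```

```text
t 9.2 box now [-24.    1.1  88.2] delta [1.  0.9 2.2] dr [ 0.   0.  -0.3] F [ 0.2 -0.2 -0.7] op 0.2
top
top 189 ((-95.57059478759766, 99.46561431884766), (29.4018611907959, 91.29195404052734), 89.58200073242188)
side
top 499 ((-102.32609558105469, 86.53546142578125), (110.68048095703125, 51.61090087890625), 4.022759437561035)
```

View pics/c5.png

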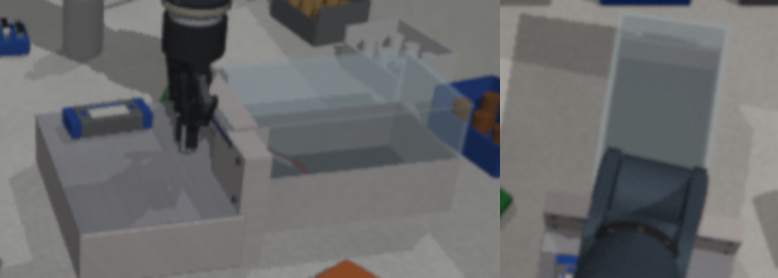

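The shelf is clear of red. A red trace at crop (300,165) shows the cartridge sliding down the chute. Drawing back.

carry_out(
  targets=[
    {"hand": 0.2, "delta_pos": [20, 0, 0], "dr": [0, 0, 0]},
    {"hand": 0.2, "delta_pos": [45, 0, 0], "dr": [0, 0, 0]},
    {"hand": 0.2, "delta_pos": [90, 0, -20], "dr": [0, 0, 0]},
    {"hand": 0.2, "delta_pos": [145, 0, -60], "dr": [0, 0, 0]},
    {"hand": 0.2, "delta_pos": [200, 0, -110], "dr": [0, 0, 0]},
  ],
)

```text
time: 9.93
tool_pos: [0.4322, -0.066, 0.1874]
tcp_rot: [-0.0, 0.075, 0.997, 0.0]
ft_force: [1.1, -0.4, 1.3]
opening: 0.202
grip_force: 0.0
```

carry_out(
  targets=[
    {"hand": 0.2, "delta_pos": [20, 0, -20], "dr": [0, 0, 0]},
    {"hand": 0.2, "delta_pos": [20, 0, -20], "dr": [0, 0, 0]},
    {"hand": 0.2, "delta_pos": [20, 0, -20], "dr": [0, 0, 0]},
    {"hand": 0.2, "delta_pos": [20, 0, -20], "dr": [0, 0, 0]},
    {"hand": 0.2, "delta_pos": [20, 0, -20], "dr": [0, 0, 0]},
  ],
)

```text
time: 10.55
tool_pos: [0.4146, -0.0634, 0.206]
tcp_rot: [-0.001, 0.075, 0.997, 0.0]
ft_force: [0.4, -0.3, 0.1]
opening: 0.198
grip_force: 0.0
```

```bash
python3 -c "
from h import *
tgt(-25,2,86,90)
for n in('top','side'): print(n);red(*cam(n,n+'6.png'))
a=cv2.imread('pics/side6.png')[170:320,290:560];b=cv2.imread('pics/top6.png')[60:210,300:450]
cv2.imwrite('pics/c6.png',np.hstack([cv2.resize(a,(500,278)),cv2.resize(b,(278,278))]))"
```

```text
t 10.55 box now [-231.2    2.3  206. ] delta [-206.3    0.8  119.8] dr [ 0.  -0.1 -0.3] F [ 0.4 -0.3  0.1] op 0.2
top
top 503 ((-105.64376068115234, 88.845458984375), (109.60726928710938, 45.724952697753906), 3.7892911434173584)
side
top 495 ((-101.75747680664062, 85.94795227050781), (111.67579650878906, 51.82158660888672), 1.9433907270431519)
```

View pics/c6.png

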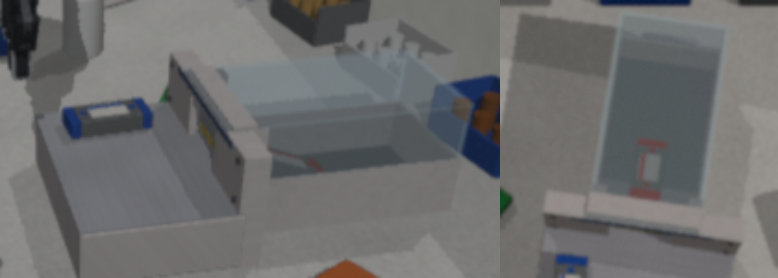

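The shelf is empty apart from the blue cartridge, the flap looks shut, and the red ends show in the box at top crop (652,143) and (645,193). It may still be sliding, so I triangulate its position.

```bash
cat > tri.py <<'E'
from h import *
ends={}
for n,(u0,u1,v0,v1) in dict(top=(350,420,90,175),side=(425,540,215,290)).items():
    c=robot.camera(n); im=c['image']; h=cv2.cvtColor(im,cv2.COLOR_RGB2HSV).astype(int)
    a=im.astype(int); m=np.zeros(im.shape[:2],np.uint8)
    s=np.s_[v0:v1,u0:u1]; m[s]=(a[s][...,0]-np.maximum(a[s][...,1],a[s][...,2])>18)
    k,l,st,ce=cv2.connectedComponentsWithStats(m)
    R,_=cv2.Rodrigues(np.array(c['rvec'],float)); t=np.array(c['tvec'],float).ravel()
    o=B.inv().apply(-R.T@t-O)*1e3
    for i in range(1,k):
        if st[i,4]<4: continue
        q=ce[i]; d=B.inv().apply(R.T@np.array([(q[0]-c['cx'])/c['fx'],(q[1]-c['cy'])/c['fy'],1])); d/=np.linalg.norm(d)
        print(n,st[i],q.round(1),'z20',(o+d*(20-o[2])/d[2]).round(),'z50',(o+d*(50-o[2])/d[2]).round(),'y0',(o-d*o[1]/d[1]).round(), 'D', c['depth'][int(q[1]),int(q[0])])
    cv2.imwrite(f'pics/{n}7.png',im[...,::-1])
print(robot.state()['time'])
E
python3 tri.py
```

```text
top [375 135  15   7  47] [381.9 137.4] z20 [160.   1.  20.] z50 [149.   1.  50.] y0 [184.   0. -46.] D 1.5913807
top [375 144   3  11  16] [376.2 149.4] z20 [123.  11.  20.] z50 [113.  12.  50.] y0 [  772.     0. -1909.] D 1.5839385
top [370 162  16   6  75] [377.7 164.4] z20 [80.  1. 20.] z50 [71.  2. 50.] y0 [112.   0. -84.] D 1.581536
side [458 257   5   5  10] [460.  258.7] z20 [168.  23.  20.] z50 [144. -21.  50.] y0 [156.   0.  36.] D 1.2105409
10.75
```

carry_out(
  targets=[
    {"hand": 0.2, "delta_pos": [0, 0, 0], "dr": [0, 0, 0]},
    {"hand": 0.2, "delta_pos": [0, 0, 0], "dr": [0, 0, 0]},
    {"hand": 0.2, "delta_pos": [0, 0, 0], "dr": [0, 0, 0]},
    {"hand": 0.2, "delta_pos": [0, 0, 0], "dr": [0, 0, 0]},
    {"hand": 0.2, "delta_pos": [0, 0, 0], "dr": [0, 0, 0]},
  ],
)

```text
time: 11.38
tool_pos: [0.4144, -0.0634, 0.2067]
tcp_rot: [-0.0, 0.075, 0.997, 0.0]
ft_force: [0.8, -0.5, -0.4]
opening: 0.197
grip_force: 0.0
```

```bash
python3 tri.py; python3 -c "
import cv2,numpy as np
a=cv2.imread('pics/side7.png')[180:310,390:550]
b=cv2.imread('pics/top7.png')[70:190,340:440]
cv2.imwrite('pics/c7.png',np.hstack([cv2.resize(a,(460,374),interpolation=2),cv2.resize(b,(312,374),interpolation=2)]))"
```

```text
top [375 135  15   7  48] [381.9 137.4] z20 [160.   1.  20.] z50 [149.   1.  50.] y0 [185.   0. -49.] D 1.589138
top [375 144   3  12  15] [376.3 149.7] z20 [122.  11.  20.] z50 [112.  12.  50.] y0 [  750.     0. -1848.] D 1.5836666
top [370 161  16   7  76] [377.6 164.4] z20 [80.  1. 20.] z50 [71.  2. 50.] y0 [ 118.    0. -104.] D 1.5801992
side [458 257   5   5  10] [460.  258.7] z20 [168.  23.  20.] z50 [144. -21.  50.] y0 [156.   0.  36.] D 1.2076641
11.475
```

View pics/c7.png

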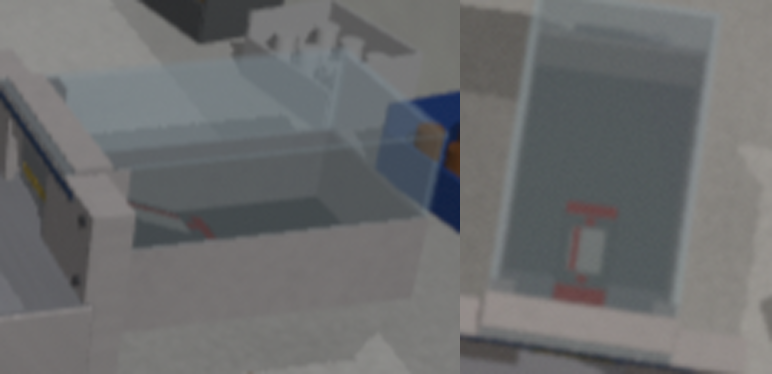

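The cartridge is at rest, nose on the bin floor and tail on the chute foot. Its centre is at x about 107 mm, z about 38 mm and y about 1 mm. The flap hangs free, the blue cartridge hasn't moved, and the arm is clear.

```bash
python3 -c "
from workcell import robot
print(robot.sign_off())"
```

```text
the job is handed in; nothing more can be done
None
```

I handed the job in at about 11.5 s (verdict not shown): the red-ended cartridge lies in the bin, centre about 107 mm past the flap by my camera estimate (100 mm needed), the flap looks shut, and the blue-ended cartridge is where it lay.

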